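Set the bench charger's mode selector by clicks and start it

ROBOT

A 6-joint arm with a two-finger parallel gripper is mounted at the origin on the work surface. World frame = base frame: x ahead of the robot, y to its left, z up, the work surface at z = 0. Lengths are in m, angles in rad, forces in N, time in s.
With the tool pointing down it reaches from about 0.3 to 0.875 m from the base axis. Payload 6.4 kg.
Tool frame: the origin (TCP) lies where the fingers leave the gripper's body, on its centre line; the fingertips stand 73 mm ahead of it and the grasp point (between the pads) lies 54 mm ahead of it; z points along the fingers, y is the line along which they close (so a half turn about z gives the same grasp; the last joint's range is limited). The gripper opens to 85 mm and grips with 20 to 120 N. Pads are 22 mm wide; open, the fingers measure 114 mm over their backs; the gripper's body (76 mm by 85 mm) begins 54 mm behind the grasp point. The pads swing forward as they close: fully open they stand 13 mm farther back than shut.
Start: joints at [-1.527, 0.181, 1.607, -0, 1.354, -0.206], TCP at [0.142, -0.557, 0.304] pointing down, gripper open.
Joint ranges: [-2.99, 2.99], [-0.89, 2.07], [0.3, 2.58], [-1.14, 4.28], [0, 2.63], [-3.12, 3.12]. Speed limits (rad/s): [2.57, 2.57, 3.01, 3.14, 3.14, 3.14].

INTERFACE

Orientations are given as a unit quaternion [w, x, y, z].
In Python, from bench import ctrl gives the robot as it stands.
- The arm moves only by the tool carry_out, never from a script. Its argument "steps" is one flat list of numbers, 7 for each row, row after row: the shift along the tool's x, y, z in m, then the turn, a rotation vector about the tool's x, y, z in rad, then the opening, from 0 (shut) to 1 (fully open). In form: [dx, dy, dz, wx, wy, wz, claw, dx, dy, dz, wx, wy, wz, claw, ...]. A call has 1 to 20 rows; each row is the pose to reach, as a shift and turn from the pose commanded when the call began, along the tool's axes at that moment; what a row does not reach only later rows make up. A row lasts 1/10 s, in which the tool goes at most 50 mm and 8.59 degrees, less where a joint would pass 70% of its speed; a pose out of reach is approached as far as the arm can. A call with a gripper value outside its range is refused whole. The fingers move at their own pace and stop on an object; the grip force is fixed at half the most. Time passes only in rows, so rows that repeat a pose let the fingers close. It gives the time, the measured TCP pose, the force, the opening and the grip force at its end, in the units of the state.
- ctrl.get_obs(): the state, without advancing time (a new reading comes with each control period).
- ctrl.camera(name): name is "side" or "top" or "wrist"; returns the picture (400x640x3 uint8, red, green, blue); there is no depth.
- ctrl.camera_params(name): a dict with "vertical_fov" (degrees; the focal length in pixels is half the picture's height over the tangent of half this angle, whatever the lens; pixels are square), "cx", "cy" (the principal point, pixels), "k1" (the pictures are not rectified: a ray, as slopes to the right and down, at radius r is drawn at 1 + k1 r^2 times it, then the intrinsics apply), "cam_to_world" (4x4, takes a point from camera to world coordinates); the wrist camera has in their place "hand_eye" (4x4, takes a point from camera to tool coordinates, whose origin is the TCP and whose axes are the flange's). Camera axes: x right, y down, z forward; pixel columns grow to the right and rows downward; lengths in m; the calibration is good to about 2 mm. A picture is of the moment at which its call begins: read the wrist's pose just before it. camera_params takes no time and is no camera call.
- ctrl.hand_in(): hands the job in; it is judged then, once.
The state is a dict: "time_s": time; "q": joint angles; "dq": joint speeds; "joint_efforts": joint torques, N m; "eef_pos": TCP position; "eef_rot": TCP orientation; "wrist_force": force on the tool from outside, world axes, zero at the start; "torque": the same for the moment, N m; "opening": opening from 0.0 (shut) to 1.0 (fully open); "grasp_force": force on a finger pad.
Only numpy, scipy, OpenCV 4.12 (cv2) and the standard library are available. Lean on these libraries where they do the work, as an engineer would, in place of code of your own. Each camera call takes 0.05 s, during which the arm holds its last target. There are 200 camera calls.

TASK

Set the battery charger for the pack: with a fingertip, push the selector's pointer gently round, counting its clicks, to the sixth of its nine positions (counted clockwise from the anticlockwise end), without gripping it. Then press the large start button right down with a fingertip and let it come up again. Do not press start at any other position, leave the small button alone, and leave the loose things lying where they are.

Things in the scene. Friction and masses are not known exactly. Their poses are not given: they have to be found in the camera images.
- charger: bench battery charger, grey box fixed to the bench, 200 deep (its x) x 330 wide (its y) x 70 high, flat dark top panel; origin at the centre of its underside, x to its back, y to its left, z up. The selector is on the panel's left half, two push buttons on the right half, one behind the other.
- selector_axis (a point): where the selector's vertical axis meets the panel's top face, (0, 80, 70) mm in the charger's frame. Around it nine white dots, 8 mm across, 71 mm from the axis, 30 degrees apart, one per position: the first 120 degrees anticlockwise (from above) of the charger's +x, the fifth straight along +x (to the back), the sixth 30 degrees clockwise of +x, the ninth 120 degrees clockwise.
- pointer: the selector's black handle: a hub 42 mm across, 24 high, with one straight arm 12 mm wide that runs out to 58 mm from the axis; the arm's underside is 6 mm and its top 32 mm above the panel; a white line on top marks its outer end. Origin on the axis at panel height; x runs along the arm towards the dot it points at, z up.
- selector (a joint): turn of the selector, rad: 0 at the first position, growing clockwise from above, 0.5236 (30 degrees) a click; sixth 2.618, ninth (end stop) 4.189. Starts at the first, second or third. Sprung detents: about 0.06 N m (1 to 1.5 N near the arm's end) to leave a position; past half way it jumps to the next by itself, ahead of the finger, and rests there.
- start_top (a point): centre of the top face of the large round start button, black, 34 mm across in a steel collar, at (-45, -95) mm in the charger's frame, near the panel's front; pressed straight down
- start (a joint): press of the start button, m, 0 up, 0.006 fully down (5 N), springs back
- release (a joint): press of the small button, m, 0 up, 0.005 down; 18 mm across, at (55, -95) mm in the charger's frame, behind the start button; not to be pressed
- socket: loose steel wrench socket, 26 mm across, 30 high, standing on the charger's panel near its back edge; origin under its centre
- battery: loose battery pack, 75 x 110 x 63 high, to the left of the charger; origin under its centre
- spraycan: loose spray can, 56 mm across, 130 high, upright, to the right of the charger; origin under its centre
- tape: roll of tape lying flat, 90 mm across, 25 high, right of the charger near its back; origin under its centre
- driver: screwdriver lying in front of the charger, along the charger's y; origin under its middle
- jar: closed glass jar, 60 mm across, 70 high, left of the charger near its back; origin under its centre
- tapemeasure: pocket tape measure, 65 x 36 x 62 high, standing right of the charger near its front; origin under its centre

How it is judged:
By the outcome, as a careful person would: the job done as asked, in the order asked, and still so for the second after the job is handed in, with the robot touching nothing.
It also fails if it takes over 48 s, if anything falls off the work surface, if the arm or the gripper's body presses on something with over 40 N, if the wrist force passes 120 N, or if a joint passes its speed limit or range.

## Working session

There is one attempt and no reset: what is moved stays moved. The work goes in short steps, Python scripts to look and compute and a tool call to move; the robot and the scene stay as the last step left them, time stands still between calls to the robot, and variables do not carry over. Pictures are saved under pics/ and viewed, at most 10 in all, crops included, and the job is handed in when it is done.

Besides the shell and the picture viewer there is one more tool, called by a JSON object that holds its "api" and its "payload", one argument or row to a line. carry_out: Moves the arm, as the interface text tells. Its arguments: {"type":"object","properties":{"steps":{"type":"array"}},"required":["steps"]}

```bash
mkdir -p pics
cat > h.py <<'E'
import numpy as np, cv2
from bench import ctrl
def K(p,h=400):
    f=h/2/np.tan(np.radians(p["vertical_fov"])/2); return f
def ray2world(name,uv,z,T=None):
    p=ctrl.camera_params(name); f=K(p)
    d=np.array([(uv[0]-p["cx"])/f,(uv[1]-p["cy"])/f]); s=d.copy()
    for _ in range(30): s=d/(1+p["k1"]*(s@s))
    T=np.array(p["cam_to_world"]) if T is None else T
    r=T[:3,:3]@np.array([s[0],s[1],1]); o=T[:3,3]
    return o+r*(z-o[2])/r[2]
def proj(name,P,T=None):
    p=ctrl.camera_params(name); f=K(p)
    T=np.array(p["cam_to_world"]) if T is None else T
    c=T[:3,:3].T@(np.array(P)-T[:3,3]); s=c[:2]/c[2]; s=s*(1+p["k1"]*(s@s))
    return s*f+[p["cx"],p["cy"]]
E
python3 - <<'E'
from h import *
for n in("top","side"):
    cv2.imwrite(f"pics/{n}0.png",cv2.cvtColor(ctrl.camera(n),cv2.COLOR_RGB2BGR)); print(n,ctrl.camera_params(n))
print(ctrl.camera_params("wrist")); print(ctrl.get_obs())
E
```

```text
top {'vertical_fov': 49.63753353879606, 'cx': 313.71078219402995, 'cy': 194.26734487155755, 'k1': -0.06459288862664722, 'cam_to_world': array([[-0.0028649 , -0.99815534,  0.06064409,  0.48579323],
       [-0.99996894,  0.00330482,  0.00715504,  0.03172228],
       [-0.00734226, -0.0606217 , -0.99813381,  0.96939248],
       [ 0.        ,  0.        ,  0.        ,  1.        ]])}
side {'vertical_fov': 56.98182692589766, 'cx': 321.55585501385735, 'cy': 201.41862951339692, 'k1': -0.055992454074877525, 'cam_to_world': array([[ 0.98789882, -0.10631455,  0.11292978,  0.4509468 ],
       [-0.15499   , -0.70406652,  0.69301402, -0.50473549],
       [ 0.00583261, -0.70213072, -0.71202418,  0.6477112 ],
       [ 0.        ,  0.        ,  0.        ,  1.        ]])}
{'vertical_fov': 67.52557757030915, 'cx': 320.4998406713319, 'cy': 197.55669756580613, 'k1': -0.05223234734927365, 'hand_eye': array([[-4.89048189e-04, -9.56197353e-01, -2.92722366e-01,
         7.52088735e-02],
       [ 9.99999692e-01, -6.47511820e-04,  4.44452030e-04,
        -1.22144687e-04],
       [-6.14525046e-04, -2.92722058e-01,  9.56197374e-01,
        -7.02360123e-02],
       [ 0.00000000e+00,  0.00000000e+00,  0.00000000e+00,
         1.00000000e+00]])}
{'time_s': 0.1, 'q': array([-1.52729106e+00,  1.81469075e-01,  1.60788153e+00,  1.42139637e-05,
        1.35381840e+00, -2.06305685e-01]), 'dq': array([ 0.00093426, -0.00123095, -0.00242168,  0.0009975 , -0.00117897,
        0.0006582 ]), 'joint_efforts': array([ 4.74277113e-04, -4.45876515e+01, -3.52237415e+01, -2.60925481e-04,
        4.12605950e-03, -1.75142486e-05]), 'eef_pos': array([ 0.14215241, -0.5567632 ,  0.30308565]), 'eef_rot': array([-7.85005515e-04,  9.92209331e-01,  1.24579383e-01,  7.10033074e-05]), 'wrist_force': array([-0.0145777 , -0.23142293,  0.74642089]), 'torque': array([-0.00530109, -0.01900403,  0.00946114]), 'grasp_force': 0.0, 'opening': 1.0014283022102086}
```

View pics/top0.png

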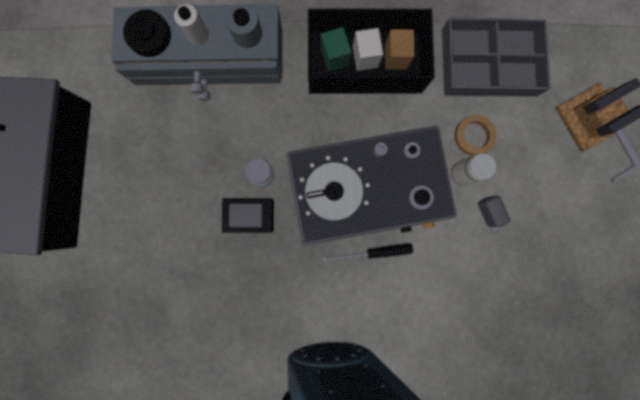

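View pics/side0.png

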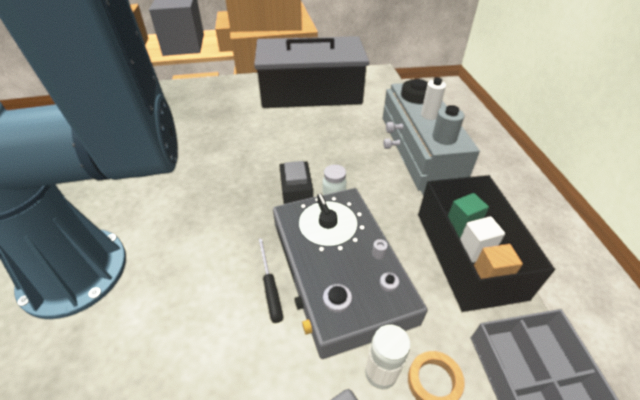

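The top view shows the panel corners at about (289,153), (438,127), (455,216) and (305,242). The hub is at (333,191) with its arm pointing left to (308,194), start is at (422,197), the small button at (412,150) and the socket at (381,149). The side view agrees.

```bash
cat > fit.py <<'E'
from h import *
from scipy.optimize import least_squares
def c2w(s,P):
    c,si=np.cos(s[2]),np.sin(s[2]); P=np.array(P)/1000
    return np.array([s[0]+c*P[0]-si*P[1],s[1]+si*P[0]+c*P[1],P[2]])
E
python3 - <<'E'
from fit import *
obj=[(100,165,70),(100,-165,70),(-100,-165,70),(-100,165,70)]
px=[(289,153),(438,127),(455,216),(305,242)]
sol=least_squares(lambda s:np.concatenate([proj("top",c2w(s,o))-p for o,p in zip(obj,px)]),[.5,0,.1])
# refine with the white dots: bright blobs near predictions
img=ctrl.camera("top"); g=cv2.cvtColor(img,cv2.COLOR_RGB2GRAY)
s=sol.x; print(s,np.abs(sol.fun).max())
D=[(71*np.cos(a),80+71*np.sin(a),70) for a in np.radians(120-30*np.arange(9))]
for it in range(3):
    m=[];o=[]
    for d in D:
        u,v=proj("top",c2w(s,d)); x0,y0=int(round(u))-4,int(round(v))-4
        w=g[y0:y0+9,x0:x0+9].astype(float); w=np.clip(w-np.median(w)-25,0,None)
        if w.sum()<60: continue
        yy,xx=np.mgrid[0:9,0:9]; m.append((x0+(w*xx).sum()/w.sum(),y0+(w*yy).sum()/w.sum())); o.append(d)
    r=least_squares(lambda s:np.concatenate([proj("top",c2w(s,a))-b for a,b in zip(o+obj,m+px)]),s,loss="soft_l1"); s=r.x
print(s,np.round(r.fun,1))
np.save("pose.npy",s)
for n in("top","side"):
    im=cv2.cvtColor(ctrl.camera(n),cv2.COLOR_RGB2BGR)
    k=4; u0,v0=(280,115) if n=="top" else (260,170)
    c=cv2.resize(im[v0:v0+145,u0:u0+190],None,fx=k,fy=k,interpolation=cv2.INTER_CUBIC)
    def mk(P,col): 
        q=(proj(n,P)-[u0,v0]+.5)*k; cv2.circle(c,tuple(int(t) for t in q),3,col,-1)
    for i,d in enumerate(D): mk(c2w(s,d),(0,0,255))
    for d in obj: mk(c2w(s,d),(0,255,0))
    for d in[(-45,-95,78),(55,-95,78),(0,80,94)]: mk(c2w(s,d),(255,0,255))
    for a in (120,90,60): 
        mk(c2w(s,(58*np.cos(np.radians(a)),80+58*np.sin(np.radians(a)),102)),(255,255,0))
    cv2.imwrite(f"pics/{n}1.png",c)
print("axis",c2w(s,(0,80,70)),"start",c2w(s,(-45,-95,70)), "yaw deg",np.degrees(s[2]))
print("socket est",ray2world("top",(381,149),.1))
E
```

```text
[ 0.56142795 -0.08393842  0.16997834] 3.289127013809548
[ 0.5615625  -0.08245273  0.17877528] [-0.   0.4  0.3  0.2 -0.  -0.1 -0.3 -0.2 -0.  -0.   0.1  0.1  0.2 -0.1
  0.1 -0.   0.1 -0.1 -3.8 -1.5  0.9 -3.4  2.9  0.7 -2.7  3.7]
axis [ 0.54733654 -0.00372776  0.07      ] start [ 0.53417303 -0.18394075  0.07      ] yaw deg 10.243069306648367
socket est [ 0.63019194 -0.09886042  0.1       ]
```

View pics/top1.png

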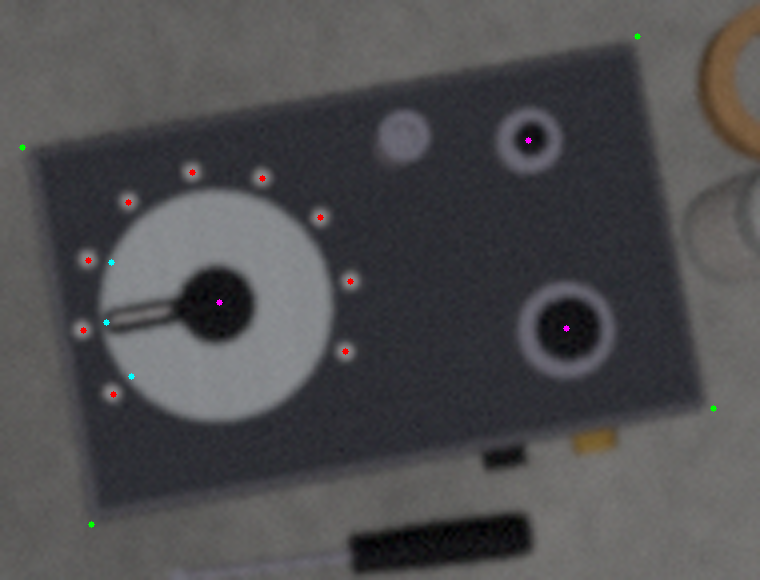

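View pics/side1.png

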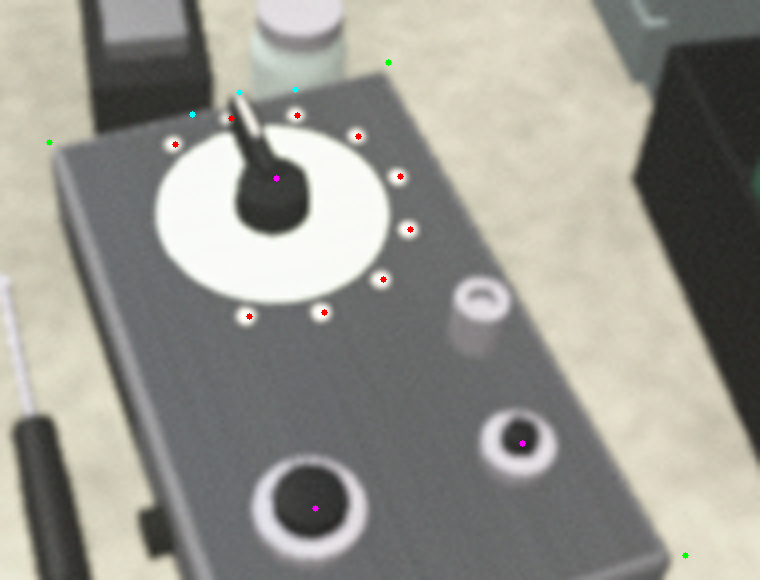

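The pointer is at the second position, so it needs four clicks to reach the sixth. The reprojected dots match in both cameras to about 1 mm. Next I'll work out the approach: fingers shut, behind the arm on its anticlockwise side.

```bash
cat >> fit.py <<'E'
from scipy.spatial.transform import Rotation as Ro
def goal(P,yaw):
    o=ctrl.get_obs(); q=o["eef_rot"]; R=Ro.from_quat([q[1],q[2],q[3],q[0]])
    G=Ro.from_euler("ZX",[yaw,np.pi])
    d=R.inv().apply(np.array(P)-o["eef_pos"]); w=(R.inv()*G).as_rotvec()
    return np.round(d,4),np.round(w,3)
E
python3 - <<'E'
from fit import *
s=np.load("pose.npy"); th=np.pi/2+s[2]
for t in (34,20.5):
    P=c2w(s,(-t,80+46,164)); print(P,goal([*P[:2],.28],th),goal(P,th))
E
```

```text
[0.50569849 0.03549307 0.164     ] (array([ 0.4987, -0.4842,  0.0239]), array([-1.0e-03, -1.0e-03, -1.5e+00])) (array([ 0.4987, -0.4841,  0.1399]), array([-1.0e-03, -1.0e-03, -1.5e+00]))
[0.51898333 0.0378937  0.164     ] (array([ 0.5122, -0.4832,  0.0239]), array([-1.0e-03, -1.0e-03, -1.5e+00])) (array([ 0.5122, -0.4831,  0.1399]), array([-1.0e-03, -1.0e-03, -1.5e+00]))
```

{"api": "carry_out", "payload": {
  "steps": [0.499,-0.484,0.024,0,0,-1.5,0,0.499,-0.484,0.024,0,0,-1.5,0,0.499,-0.484,0.024,0,0,-1.5,0,0.499,-0.484,0.024,0,0,-1.5,0,0.499,-0.484,0.024,0,0,-1.5,0,0.499,-0.484,0.024,0,0,-1.5,0,0.499,-0.484,0.024,0,0,-1.5,0,0.499,-0.484,0.024,0,0,-1.5,0,0.499,-0.484,0.024,0,0,-1.5,0,0.499,-0.484,0.024,0,0,-1.5,0,0.499,-0.484,0.024,0,0,-1.5,0,0.499,-0.484,0.024,0,0,-1.5,0,0.499,-0.484,0.024,0,0,-1.5,0,0.499,-0.484,0.024,0,0,-1.5,0,0.499,-0.484,0.024,0,0,-1.5,0,0.499,-0.484,0.024,0,0,-1.5,0,0.499,-0.484,0.024,0,0,-1.5,0,0.499,-0.484,0.024,0,0,-1.5,0,0.499,-0.484,0.024,0,0,-1.5,0,0.499,-0.484,0.024,0,0,-1.5,0]
}}

```text
time_s: 2.25
eef_pos: [0.5059, 0.0343, 0.2801]
eef_rot: [0.0, 0.642, 0.767, 0.0]
wrist_force: [-0.8, 0.5, -0.4]
opening: 0.001
grasp_force: 0.0
```

Run:
```python
from fit import *
s=np.load("pose.npy"); o=ctrl.get_obs(); q=o["eef_rot"]
T=np.eye(4); T[:3,:3]=Ro.from_quat([q[1],q[2],q[3],q[0]]).as_matrix(); T[:3,3]=o["eef_pos"]
T=T@np.array(ctrl.camera_params("wrist")["hand_eye"])
im=cv2.cvtColor(ctrl.camera("wrist"),cv2.COLOR_RGB2BGR)
for a in np.radians(120-30*np.arange(9)):
    u=proj("wrist",c2w(s,(71*np.cos(a),80+71*np.sin(a),70)),T); cv2.circle(im,tuple(int(t) for t in u),3,(0,0,255),-1)
Tt=T@np.linalg.inv(np.array(ctrl.camera_params("wrist")["hand_eye"]))
for y in(-.0145,.0145):
  for x in(-.011,.011):
    for z,c in((.073,(0,255,0)),(.086,(255,0,255))):
      u=proj("wrist",(Tt@[x,y,z,1])[:3],T); cv2.circle(im,tuple(int(t) for t in u),2,c,-1)
cv2.imwrite("pics/w0.png",im); print(goal(c2w(s,(-34,126,164)),np.pi/2+s[2]))
```

```text
(array([ 1.100e-03, -1.000e-04,  1.161e-01]), array([ 0.   ,  0.   , -0.001]))
```

View pics/w0.png

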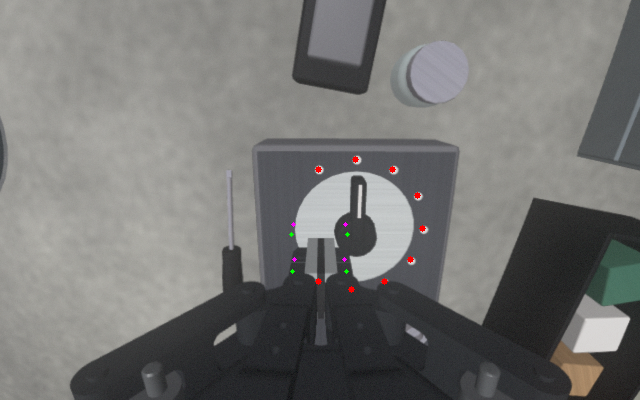

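The dots line up in the wrist view and the pointer is at the second dot. The shut tip at (306–337, 238) fits 73 mm and its pads look only about 16 mm thick. I'll descend and then feel for the arm.

{"api": "carry_out", "payload": {
  "steps": [0.001,0,0.04,0,0,0,0,0.001,0,0.08,0,0,0,0,0.001,0,0.11,0,0,0,0,0.001,0,0.121,0,0,0,0,0.001,0.005,0.121,0,0,0,0,0.001,0.01,0.121,0,0,0,0,0.001,0.013,0.121,0,0,0,0,0.001,0.013,0.121,0,0,0,0,0.001,0.013,0.121,0,0,0,0]
}}

```text
time_s: 3.2
eef_pos: [0.5193, 0.0384, 0.1599]
eef_rot: [0.001, 0.641, 0.768, 0.001]
wrist_force: [-0.1, -0.9, 0.0]
opening: 0.0
grasp_force: 0.0
```

Run:
```python
from fit import *
im=cv2.cvtColor(ctrl.camera("wrist"),cv2.COLOR_RGB2BGR)
cv2.imwrite("pics/w1.png",im); o=ctrl.get_obs(); print(o["wrist_force"],o["eef_pos"])
```

```text
[ 0.5554885  -0.34439847 -0.5690443 ] [0.51907688 0.03848572 0.15964799]
```

View pics/w1.png

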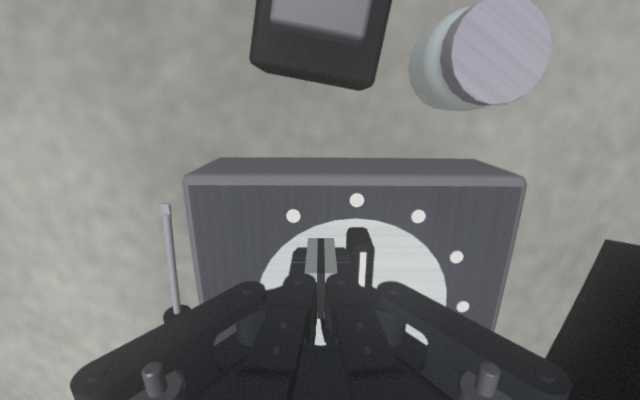

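The pads (right edge at column 337) stand about 5–6 mm short of the arm (edge at 347). I'll make a table of the arc and write a numeric check of the pointer angle.

```bash
cat >> fit.py <<'E'
def arc(phis,a,off=0):
    for f in phis:
        c,s=np.cos(np.radians(f)),np.sin(np.radians(f))
        print(f,np.round([a[0]*(1-c)+a[1]*s,a[1]*(1-c)-a[0]*s+off,np.radians(f)],4))
def rel():
    "finger centre in the charger frame about the axis, mm, and tool yaw there, deg"
    s=np.load("pose.npy"); o=ctrl.get_obs(); q=o["eef_rot"]; R=Ro.from_quat([q[1],q[2],q[3],q[0]])
    x=R.as_matrix()[:,0]; d=o["eef_pos"][:2]-c2w(s,(0,80,0))[:2]; c,si=np.cos(s[2]),np.sin(s[2])
    t=np.degrees(np.arctan2(x[1],x[0])-s[2]); d=np.array([c*d[0]+si*d[1],-si*d[0]+c*d[1]])*1000
    tr=np.radians(t); return d,t,(d@[np.cos(tr),np.sin(tr)],d@[-np.sin(tr),np.cos(tr)]),R,o
def pointer():
    s=np.load("pose.npy"); d,t,rt,R,o=rel(); print("yaw",round(t,1),"radial,behind",np.round(rt,1),"F",np.round(o["wrist_force"],1))
    T=np.eye(4); T[:3,:3]=R.as_matrix(); T[:3,3]=o["eef_pos"]
    for n,T in(("wrist",T@np.array(ctrl.camera_params("wrist")["hand_eye"])),("side",None)):
        g=cv2.GaussianBlur(cv2.cvtColor(ctrl.camera(n),cv2.COLOR_RGB2GRAY),(3,3),0).astype(float); sc=[]
        def S(r,a,off):
            P=c2w(s,(r*np.cos(a)-off*np.sin(a),80+r*np.sin(a)+off*np.cos(a),102)); u=np.round(proj(n,P,T)).astype(int)
            return g[u[1],u[0]] if 0<=u[1]<400 and 0<=u[0]<640 else 128
        A=np.arange(-120,126,3)
        for a in np.radians(A):
            sc.append(np.mean([2*S(r,a,0)-S(r,a,4)-S(r,a,-4) for r in range(38,56,3)]))
        i=np.argsort(sc)[::-1][:4]; print(n,[(int(A[k]),int(sc[k])) for k in i])
E
python3 - <<'E'
from fit import *
pointer(); arc(range(0,60,4),(-.0465,.0145),.006)
E
```

```text
yaw 90.0 radial,behind [46.6 20.3] F [ 0.6 -0.3 -0.6]
wrist [(90, 315), (78, 124), (81, 109), (120, 49)]
side [(93, 127), (90, 88), (57, 63), (54, 62)]
0 [0.    0.006 0.   ]
4 [0.0009 0.0093 0.0698]
8 [0.0016 0.0126 0.1396]
12 [0.002  0.016  0.2094]
16 [0.0022 0.0194 0.2793]
20 [0.0022 0.0228 0.3491]
24 [0.0019 0.0262 0.4189]
28 [0.0014 0.0295 0.4887]
32 [0.0006 0.0328 0.5585]
36 [-4.000e-04  3.610e-02  6.283e-01]
40 [-0.0016  0.0393  0.6981]
44 [-0.003   0.0424  0.7679]
48 [-0.0046  0.0454  0.8378]
52 [-0.0064  0.0482  0.9076]
56 [-0.0085  0.0509  0.9774]
```

The pointer check reads 90°, the second position. Now the first click, turning to φ = 22°.

{"api": "carry_out", "payload": {
  "steps": [0,0.003,0,0,0,0,0,0,0.006,0,0,0,0,0,0.0005,0.0077,0,0,0,0.035,0,0.0009,0.0093,0,0,0,0.07,0,0.0013,0.011,0,0,0,0.105,0,0.0016,0.0126,0,0,0,0.14,0,0.0018,0.0143,0,0,0,0.174,0,0.002,0.016,0,0,0,0.209,0,0.0021,0.0177,0,0,0,0.244,0,0.0022,0.0194,0,0,0,0.279,0,0.0022,0.0211,0,0,0,0.314,0,0.0022,0.0228,0,0,0,0.349,0,0.0022,0.0228,0,0,0,0.349,0,0.0022,0.0228,0,0,0,0.349,0]
}}

```text
time_s: 4.75
eef_pos: [0.5409, 0.0447, 0.1588]
eef_rot: [0.0, 0.764, 0.645, 0.0]
wrist_force: [0.5, -0.1, -0.4]
opening: 0.005
grasp_force: 0.0
```

Run:
```python
from fit import *
pointer()
```

```text
yaw 70.1 radial,behind [46.7 14.5] F [ 0.5 -0.1 -0.4]
wrist [(60, 312), (51, 178), (93, 69), (-12, 68)]
side [(60, 116), (63, 114), (9, 47), (84, 40)]
```

The pointer is at the third position with the finger 10° behind it. Next two clicks to the fifth (φ = 60°).

{"api": "carry_out", "payload": {
  "steps": [0.0009,0.0033,0,0,0,0.07,0,0.0016,0.0066,0,0,0,0.14,0,0.002,0.01,0,0,0,0.209,0,0.0022,0.0134,0,0,0,0.279,0,0.0022,0.0168,0,0,0,0.349,0,0.0019,0.0202,0,0,0,0.419,0,0.0014,0.0235,0,0,0,0.489,0,0.0006,0.0268,0,0,0,0.559,0,-0.0004,0.0301,0,0,0,0.628,0,-0.0016,0.0333,0,0,0,0.698,0,-0.003,0.0364,0,0,0,0.768,0,-0.0046,0.0394,0,0,0,0.838,0,-0.0064,0.0422,0,0,0,0.908,0,-0.0085,0.0449,0,0,0,0.977,0,-0.0107,0.0475,0,0,0,1.047,0,-0.0107,0.0475,0,0,0,1.047,0,-0.0107,0.0475,0,0,0,1.047,0]
}}

```text
time_s: 6.55
eef_pos: [0.5856, 0.0261, 0.1588]
eef_rot: [-0.0, 0.984, 0.177, -0.0]
wrist_force: [0.4, -1.3, -0.7]
opening: -0.005
grasp_force: 0.0
```

Run:
```python
from fit import *
pointer()
```

```text
yaw 10.1 radial,behind [46.3 14.7] F [ 0.4 -1.3 -0.7]
wrist [(0, 330), (-9, 174), (33, 108), (-72, 63)]
side [(0, 98), (105, 68), (57, 62), (54, 59)]
```

It's at the fifth position. One more click, slowly, to φ = 29°.

{"api": "carry_out", "payload": {
  "steps": [0.0009,0.0033,0,0,0,0.07,0,0.0016,0.0066,0,0,0,0.14,0,0.0018,0.0083,0,0,0,0.174,0,0.002,0.01,0,0,0,0.209,0,0.0021,0.0117,0,0,0,0.244,0,0.0022,0.0134,0,0,0,0.279,0,0.0022,0.0151,0,0,0,0.314,0,0.0022,0.0168,0,0,0,0.349,0,0.0021,0.0185,0,0,0,0.384,0,0.0019,0.0202,0,0,0,0.419,0,0.0017,0.0218,0,0,0,0.454,0,0.0014,0.0235,0,0,0,0.489,0,0.0012,0.0243,0,0,0,0.506,0,0.0012,0.0243,0,0,0,0.506,0,0.0012,0.0243,0,0,0,0.506,0]
}}

```text
time_s: 8.15
eef_pos: [0.5952, 0.0039, 0.1589]
eef_rot: [-0.0, 0.997, -0.076, -0.0]
wrist_force: [0.0, 0.7, 0.4]
opening: 0.003
grasp_force: 0.0
```

Run:
```python
from fit import *
pointer()
s=np.load("pose.npy")
```

```text
yaw -18.9 radial,behind [46.1 14.7] F [0.  0.7 0.4]
wrist [(-30, 318), (-39, 141), (3, 76), (-102, 47)]
side [(-33, 84), (-30, 80), (105, 69), (57, 63)]
```

The selector is at the sixth position. Back off, go up, then over to start.

{"api": "carry_out", "payload": {
  "steps": [0,-0.012,0,0,0,0,0,0,-0.012,-0.03,0,0,0,0,0,-0.012,-0.07,0,0,0,0,0,-0.012,-0.1,0,0,0,0,0,-0.012,-0.1,0,0,0,0]
}}

```text
time_s: 8.75
eef_pos: [0.5997, 0.0162, 0.2646]
eef_rot: [0.0, 0.997, -0.076, 0.005]
wrist_force: [1.1, 0.1, 0.9]
opening: 0.001
grasp_force: 0.0
```

Run:
```python
from fit import *
pointer()
s=np.load("pose.npy"); P=c2w(s,(-45,-95,0)); print(P,goal([*P[:2],.26],s[2]))
```

```text
yaw -18.9 radial,behind [48.7 27.6] F [1.1 0.1 0.9]
wrist [(-30, 292), (-39, 124), (-15, 79), (-12, 68)]
side [(105, 69), (57, 63), (54, 60), (9, 46)]
[ 0.53417303 -0.18394075  0.        ] (array([-0.0323,  0.2075, -0.0004]), array([ 0.   , -0.002, -0.33 ]))
```

{"api": "carry_out", "payload": {
  "steps": [-0.008,0.05,0,0,0,-0.08,0,-0.016,0.1,0,0,0,-0.16,0,-0.024,0.15,0,0,0,-0.25,0,-0.032,0.2,0,0,0,-0.33,0,-0.032,0.2075,0,0,0,-0.33,0,-0.032,0.2075,0,0,0,-0.33,0,-0.032,0.2075,0,0,0,-0.33,0,-0.032,0.2075,0,0,0,-0.33,0]
}}

```text
time_s: 9.65
eef_pos: [0.5342, -0.1829, 0.2582]
eef_rot: [-0.001, 0.996, 0.09, -0.0]
wrist_force: [0.8, 0.8, -0.4]
opening: 0.0
grasp_force: 0.0
```

Run:
```python
from fit import *
pointer()
s=np.load("pose.npy"); P=c2w(s,(-45,-95,0)); print(goal([*P[:2],.18],s[2]))
cv2.imwrite("pics/s3.png",cv2.cvtColor(ctrl.camera("side"),cv2.COLOR_RGB2BGR))
```

```text
yaw 0.0 radial,behind [ -44.9 -173.9] F [ 0.8  0.8 -0.4]
wrist [(-30, 274), (84, 95), (-21, 74), (42, 72)]
side [(-117, 38), (-120, 17), (-114, 13), (105, 10)]
(array([-0.0003,  0.0009,  0.0786]), array([-0.001,  0.   ,  0.001]))
```

View pics/s3.png

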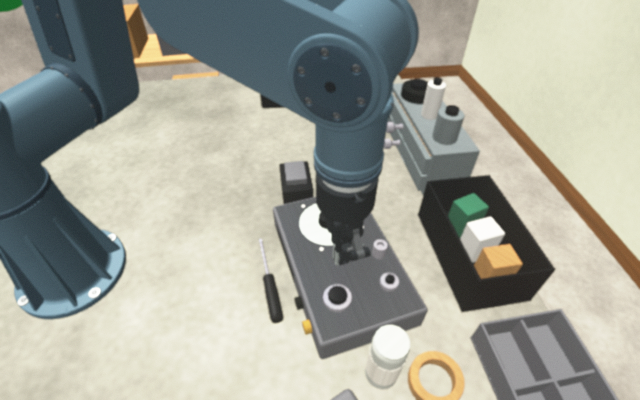

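The pointer still reads −30°, and the gripper hangs over start, clear of the socket at (380,247). Down to a tip height of about 92 mm.

{"api": "carry_out", "payload": {
  "steps": [0,0.001,0.03,0,0,0,0,0,0.001,0.06,0,0,0,0,0,0.001,0.085,0,0,0,0,0,0.001,0.092,0,0,0,0,0,0.001,0.092,0,0,0,0,0,0.001,0.092,0,0,0,0]
}}

```text
time_s: 10.4
eef_pos: [0.535, -0.1857, 0.1682]
eef_rot: [0.001, 0.996, 0.089, 0.001]
wrist_force: [-0.4, 0.1, 0.3]
opening: 0.002
grasp_force: 0.0
```

Run:
```python
from fit import *
o=ctrl.get_obs();print(o["eef_pos"],o["wrist_force"]); s=np.load("pose.npy"); print(goal(c2w(s,(-45,-95,165)),s[2]))
im=cv2.cvtColor(ctrl.camera("side"),cv2.COLOR_RGB2BGR)
cv2.imwrite("pics/s4.png",cv2.resize(im[200:360,260:460],None,fx=3,fy=3,interpolation=cv2.INTER_CUBIC))
```

```text
[ 0.535001   -0.18573257  0.16817996] [-0.39801793  0.08092999  0.27304896]
(array([-0.0005, -0.0019,  0.0032]), array([ 0.001, -0.001, -0.   ]))
```

View pics/s4.png

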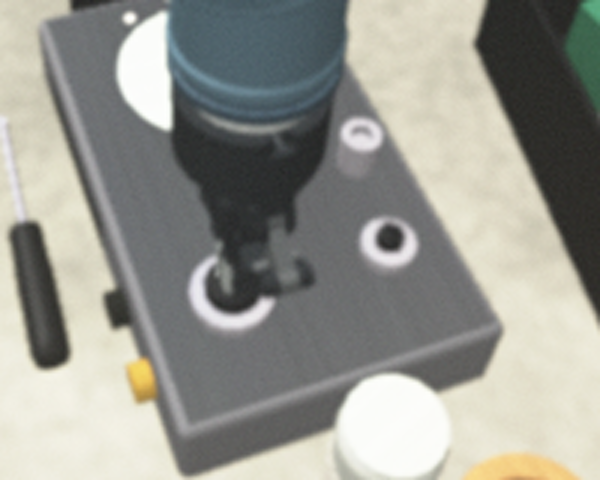

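The fingertip is over the start button. Feeling downwards.

{"api": "carry_out", "payload": {
  "steps": [0,-0.001,0.003,0,0,0,0,0,-0.001,0.006,0,0,0,0,0,-0.001,0.009,0,0,0,0,0,-0.001,0.012,0,0,0,0,0,-0.001,0.012,0,0,0,0,0,-0.001,0.012,0,0,0,0]
}}

```text
time_s: 11.05
eef_pos: [0.535, -0.1851, 0.1583]
eef_rot: [0.001, 0.996, 0.089, 0.001]
wrist_force: [-6.3, 3.8, 23.9]
opening: 0.001
grasp_force: 12.0
```

24 N is more than the button's 5 N. I'll ease up in small steps to see whether it is the end stop or the collar.

{"api": "carry_out", "payload": {
  "steps": [0,0,-0.002,0,0,0,0,0,0,-0.002,0,0,0,0]
}}

```text
time_s: 11.25
eef_pos: [0.5349, -0.1851, 0.1586]
eef_rot: [0.001, 0.996, 0.089, 0.001]
wrist_force: [-1.6, 1.7, 12.1]
opening: 0.002
grasp_force: 5.6
```

{"api": "carry_out", "payload": {
  "steps": [0,0,-0.002,0,0,0,0,0,0,-0.002,0,0,0,0]
}}

```text
time_s: 11.45
eef_pos: [0.5348, -0.185, 0.1599]
eef_rot: [0.001, 0.996, 0.089, 0.001]
wrist_force: [2.2, 0.4, 3.9]
opening: 0.001
grasp_force: 2.0
```

{"api": "carry_out", "payload": {
  "steps": [0,0,-0.002,0,0,0,0,0,0,-0.002,0,0,0,0]
}}

```text
time_s: 11.65
eef_pos: [0.5343, -0.1849, 0.1613]
eef_rot: [0.0, 0.996, 0.089, 0.0]
wrist_force: [2.0, -0.2, 3.6]
opening: -0.001
grasp_force: 1.6
```

{"api": "carry_out", "payload": {
  "steps": [0,0,-0.002,0,0,0,0,0,0,-0.002,0,0,0,0]
}}

```text
time_s: 11.85
eef_pos: [0.5338, -0.1847, 0.1628]
eef_rot: [-0.0, 0.996, 0.089, -0.0]
wrist_force: [1.2, -1.5, 3.2]
opening: -0.0
grasp_force: 1.2
```

Soft spring force all the way up from the hard stop at TCP 158.4 mm, so the button was pressed right down. Letting go now.

{"api": "carry_out", "payload": {
  "steps": [0,0,-0.001,0,0,0,0,0,0,-0.001,0,0,0,0]
}}

```text
time_s: 12.05
eef_pos: [0.5336, -0.1846, 0.1636]
eef_rot: [-0.0, 0.996, 0.089, -0.0]
wrist_force: [-0.4, -2.5, 1.3]
opening: 0.002
grasp_force: 1.0
```

{"api": "carry_out", "payload": {
  "steps": [0,0,-0.002,0,0,0,0,0,0,-0.002,0,0,0,0]
}}

```text
time_s: 12.25
eef_pos: [0.5335, -0.1844, 0.1655]
eef_rot: [-0.0, 0.996, 0.089, -0.001]
wrist_force: [-0.5, -0.4, -1.1]
opening: 0.002
grasp_force: 0.0
```

{"api": "carry_out", "payload": {
  "steps": [0,0,-0.03,0,0,0,0,0,0,-0.07,0,0,0,0,0,0,-0.1,0,0,0,0,0,0,-0.1,0,0,0,0,0,0,-0.1,0,0,0,0]
}}

```text
time_s: 12.75
eef_pos: [0.5339, -0.1845, 0.266]
eef_rot: [0.0, 0.996, 0.089, 0.0]
wrist_force: [-0.2, 0.3, -0.4]
opening: -0.001
grasp_force: 0.0
```

Run:
```python
from fit import *
pointer()
cv2.imwrite("pics/w5.png",cv2.cvtColor(ctrl.camera("wrist"),cv2.COLOR_RGB2BGR))
```

```text
yaw -0.1 radial,behind [ -45.3 -175.6] F [-0.2  0.3 -0.4]
wrist [(-30, 275), (45, 95), (84, 90), (-21, 81)]
side [(-117, 18), (-114, 14), (-111, 13), (120, 12)]
```

View pics/w5.png

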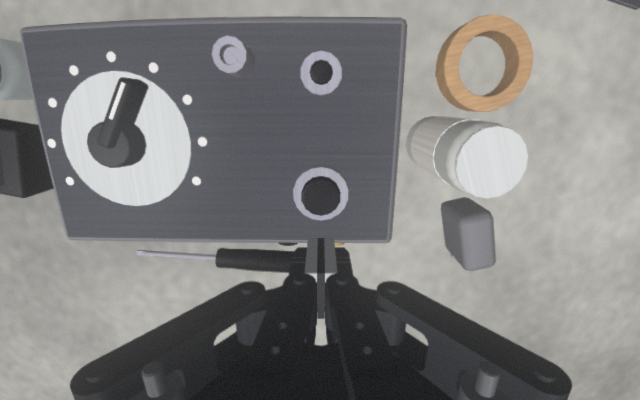

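The wrist view shows the pointer (tip at 133,80) aimed at the sixth dot (153,67). Start (321,193) is up and free, and the small button, socket and loose things are in place. Contact lasted about 6 mm of travel down to the hard stop, which matches a full press.

```bash
python3 -c "
from bench import ctrl
print(ctrl.hand_in())"
```

```text
the job is handed in; nothing more can be done
None
```

The selector was pushed four clicks from the second position to the sixth, start was then pressed right down once and came back up, and the job is handed in at about 13 s of the 48 s allowed; the small button was not touched, and no loose thing was seen to have moved.

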